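Restock the lock cylinder tray

TASK

Put the four double lock cylinders, the ones with a keyway in both ends, back into the stock tray: each goes cam up into the bed made for its own length, its fin fully down in the groove. The half cylinder and the cylinder with the thumb-turn knob do not belong in the tray; leave them standing where they are.

Things in the scene. Friction and masses are not known exactly. Their poses are not given: they have to be found in the camera images.
- cylinder_54: loose brass double lock cylinder, shortest of four: 54 mm long, keyway in both ends, steel cam midway; 135 g. Stands on its fin, 10 mm thick. Above it the barrel, 17 mm diameter, 16.5 to 33.5 mm above the underside: grip across it, mid-length. Cam (6 mm wide, 8 long) stands up to 38 mm. Origin: centre of underside; x along its length, z up. Both ends alike.
- cylinder_68: loose brass double lock cylinder, second shortest of four: 68 mm long, keyway in both ends, steel cam midway; 170 g. Stands on its fin, 10 mm thick. Above it the barrel, 17 mm diameter, 16.5 to 33.5 mm above the underside: grip across it, mid-length. Cam (6 mm wide, 8 long) stands up to 38 mm. Origin: centre of underside; x along its length, z up. Both ends alike.
- cylinder_82: loose brass double lock cylinder, second longest of four: 82 mm long, keyway in both ends, steel cam midway; 205 g. Stands on its fin, 10 mm thick. Above it the barrel, 17 mm diameter, 16.5 to 33.5 mm above the underside: grip across it, mid-length. Cam (6 mm wide, 8 long) stands up to 38 mm. Origin: centre of underside; x along its length, z up. Both ends alike.
- cylinder_96: loose brass double lock cylinder, longest of four: 96 mm long, keyway in both ends, steel cam midway; 240 g. Stands on its fin, 10 mm thick. Above it the barrel, 17 mm diameter, 16.5 to 33.5 mm above the underside: grip across it, mid-length. Cam (6 mm wide, 8 long) stands up to 38 mm. Origin: centre of underside; x along its length, z up. Both ends alike.
- half_cylinder: look-alike to leave alone: brass half cylinder of the same profile, 40 mm long, one keyway, the steel cam at its other end instead of the middle. Origin about mid-length on the underside; x along its length, z up.
- thumbturn_cylinder: look-alike to leave alone: brass cylinder of the same profile, 60 mm long, with a round steel thumb-turn knob (26 mm diameter, 20 mm long, on a thin neck) on one end; 87 mm over all. Origin about mid-length on the underside; x along its length, z up.
- bed_54: fixed grey bed for the 54 mm cylinder (all sizes in mm); four beds, 120x45x16, lie side by side 46 apart, in any order, in an aluminium tray, rim 20 high. Groove with black bottom, 59 long, 13 wide, flared in its upper 6 to 71x25. Origin: centre of underside, 4 above bench; x along the groove, z up; groove bottom at 4, mouth at 16. A seated cylinder's origin is 4 above this one.
- bed_68: fixed grey bed for the 68 mm cylinder (all sizes in mm); four beds, 120x45x16, lie side by side 46 apart, in any order, in an aluminium tray, rim 20 high. Groove with black bottom, 73 long, 13 wide, flared in its upper 6 to 85x25. Origin: centre of underside, 4 above bench; x along the groove, z up; groove bottom at 4, mouth at 16. A seated cylinder's origin is 4 above this one.
- bed_82: fixed grey bed for the 82 mm cylinder (all sizes in mm); four beds, 120x45x16, lie side by side 46 apart, in any order, in an aluminium tray, rim 20 high. Groove with black bottom, 87 long, 13 wide, flared in its upper 6 to 99x25. Origin: centre of underside, 4 above bench; x along the groove, z up; groove bottom at 4, mouth at 16. A seated cylinder's origin is 4 above this one.
- bed_96: fixed grey bed for the 96 mm cylinder (all sizes in mm); four beds, 120x45x16, lie side by side 46 apart, in any order, in an aluminium tray, rim 20 high. Groove with black bottom, 101 long, 13 wide, flared in its upper 6 to 113x25. Origin: centre of underside, 4 above bench; x along the groove, z up; groove bottom at 4, mouth at 16. A seated cylinder's origin is 4 above this one.
There are look-alikes about, which are no part of the job. What is shaped like the cylinder_54 but blue is not meant.

How it is judged:
By the outcome, as a careful person would: the job done as asked, in the order asked, and still so for the second after the job is handed in, with the robot touching nothing.
It also fails if it takes over 96 s, if anything falls off the work surface, if the arm or the gripper's body presses on something with over 40 N, if the wrist force passes 120 N, or if a joint passes its speed limit or range.

ROBOT

A 6-joint arm with a two-finger parallel gripper is mounted at the origin on a cart in front of the work surface, level with it; the furniture and walls round the work are solid. World frame = base frame: x ahead of the robot, y to its left, z up, the work surface at z = 0. Lengths are in m, angles in rad, forces in N, time in s.
With the tool pointing down it reaches from about 0.35 to 0.95 m from the base axis. Payload 17.4 kg.
Tool frame: the origin (TCP) lies midway between the tips of the shut fingers; the grasp point (between the pads) lies 19 mm behind it (grasp_offset is the distance from the TCP to the grasp point, in m); z points along the fingers, y is the line along which they close (so a half turn about z gives the same grasp; the last joint's range is limited). The gripper opens to 93 mm and grips with 3 to 60 N. Pads are 15 mm wide; open, the fingers measure 128 mm over their backs; the gripper's body (75 mm by 188 mm) begins 65 mm behind the grasp point.
Start: joints at [1.233, 0.116, 1.442, -0, 1.584, -0.038], TCP at [0.199, 0.645, 0.219] pointing down, gripper open.
Joint ranges: [-2.83, 2.83], [-0.83, 2.19], [0.07, 2.5], [-1.14, 4.28], [0.01, 3], [-2.97, 2.97]. Speed limits (rad/s): [1.89, 1.89, 2.22, 3.14, 3.14, 3.14].

INTERFACE

Orientations are given as a 3x3 rotation matrix whose columns are the frame's x, y, z axes.
In Python, from cell import * gives the robot as it stands.
- The arm moves only by the tool drive_tool, never from a script. Its argument "moves" is a list of rows, each a list of 7 numbers: the shift along the tool's x, y, z in cm, then the turn, a rotation vector about the tool's x, y, z in degrees, then the finger opening in cm, from 0 to 9.3. A call has 1 to 12 rows; each row shifts and turns the commanded pose from where the row before left it, along the tool's axes as they then stand; what a row does not reach is not made up. A row lasts 1/12 s, in which the tool goes at most 41.7 mm and 7.16 degrees, less where a joint would pass 70% of its speed; a pose out of reach is approached as far as the arm can. A call is refused whole if a number of a shift passes 4.17 or a number of a turn 7.16, either way. A call with a gripper value outside its range is refused whole. The fingers move at their own pace and stop on an object; "force" is the grip in N (left out, the last holds). Time passes only in rows, so rows that do not move let the fingers close. It gives the time, the measured TCP pose, the force, the opening and the grip force at its end, in the units of the state.
- state(): the state, without advancing time (a new reading comes with each control period).
- get_image(name): name is "side" or "top"; returns a dict with "color" (384x512x3 uint8, red, green, blue), "range_z" (384x512 float32, m along the optical axis (not along the pixel's ray), 0 where there is no reading), "fx", "fy", "cx", "cy" (pixels), "D" ([k1, k2, p1, p2, k3] as OpenCV has them; the pictures are not rectified), "rvec" (rotation vector, rad) and "tvec" (3), from world to camera coordinates, as OpenCV has them. Camera axes: x right, y down, z forward; pixel columns grow to the right and rows downward; lengths in m; the calibration is good to about 2 mm. A picture is of the moment at which its call begins.
- close_job(): hands the job in; it is judged then, once.
The state is a dict: "t": time; "qpos": joint angles; "joint_velocities": joint speeds; "effort": joint torques, N m; "tcp_pos": TCP position; "tcp_rot": TCP orientation; "force": force on the tool from outside, world axes, zero at the start; "torque": the same for the moment, N m; "finger_gap": finger opening in m; "grip_force": force on a finger pad.
Only numpy, scipy, OpenCV 4.12 (cv2) and the standard library are available. Lean on these libraries where they do the work, as an engineer would, in place of code of your own. Each camera call takes 0.05 s, during which the arm holds its last target. There are 200 camera calls.

## Working session

There is one attempt and no reset: what is moved stays moved. The work goes in short steps, Python scripts to look and compute and a tool call to move; the robot and the scene stay as the last step left them, time stands still between calls to the robot, and variables do not carry over. Pictures are saved under pics/ and viewed, at most 14 in all, crops included, and the job is handed in when it is done.

Besides the shell and the picture viewer there is one more tool, called after ">>>" by a JSON object that holds its "method" and its "body". drive_tool: Moves the arm, as the interface text tells. Its arguments: {"type":"object","properties":{"moves":{"type":"array","items":{"type":"array","items":{"type":"number"}}},"force":{"type":"number"}},"required":["moves"]}

```bash
ls; mkdir -p pics; python3 - <<'E'
from cell import *
import cv2,numpy as np,pickle
s=state();print(s['t'],s['tcp_pos'],s['tcp_rot'],s['finger_gap'])
for n in('top','side'):
    g=get_image(n);pickle.dump(g,open(f'{n}0.pkl','wb'))
    cv2.imwrite(f'pics/{n}0.png',cv2.resize(g['color'][:,:,::-1],(800,600),interpolation=cv2.INTER_CUBIC))
    R=cv2.Rodrigues(g['rvec'])[0];print(n,-R.T@g['tvec'],R[2],g['fx'],g['D'])
E
```

```text
pics
0.0 [0.19928014 0.64469574 0.21790583] [[-9.55396004e-01  2.95327461e-01 -4.07801677e-04]
 [ 2.95327735e-01  9.55395382e-01 -1.09200855e-03]
 [ 6.71117276e-05 -1.16373575e-03 -9.99999321e-01]] 0.09302032104937985
top [ 0.33691339 -0.16317414  0.86190118] [ 0.24187112 -0.00232975 -0.97030559] 370.96089399095246 [-0.08014067  0.          0.          0.          0.        ]
side [0.39543592 0.62750701 0.61996993] [ 0.14378974 -0.80862952 -0.57047595] 475.71105553470585 [-0.01451261  0.          0.          0.          0.        ]
```

View pics/top0.png

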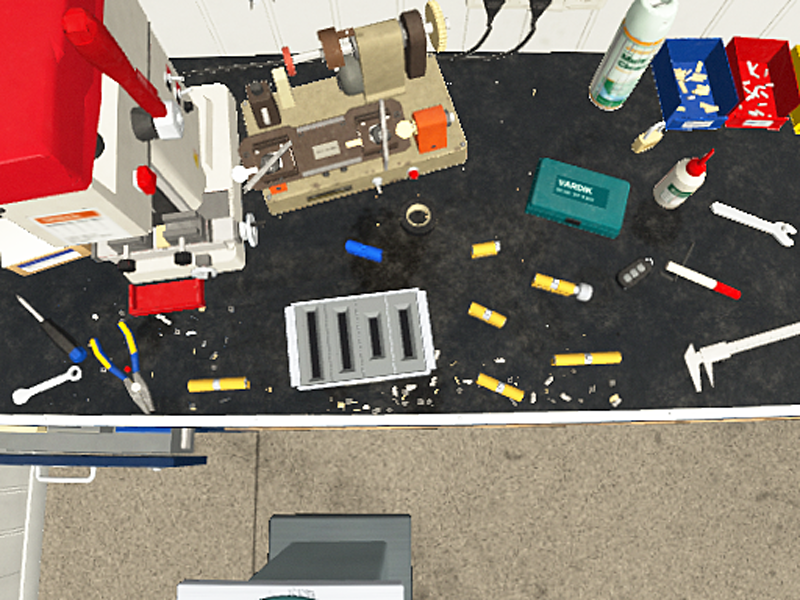

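View pics/side0.png

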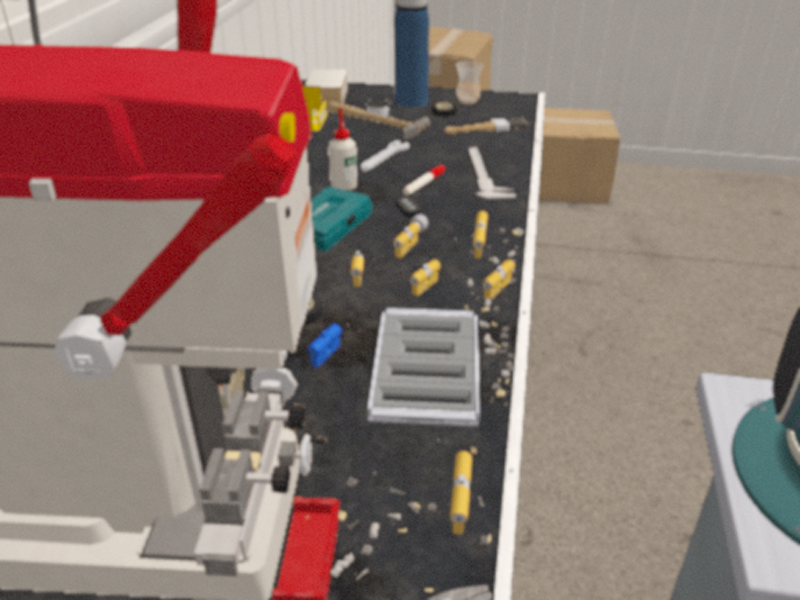

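The top view shows the tray at (360,340), with black grooves at x≈312, 343, 375 and 406. Yellow doubles are at (218,384), (487,315), (586,359) and (500,387). The half is at (485,250), the thumb-turn at (562,287) and a blue decoy at (363,250). The side view shows the same items, with the tray at (425,365).

```bash
cat > h.py <<'E'
import cv2,numpy as np
def cam(g):
    K=np.array([[g['fx'],0,g['cx']],[0,g['fy'],g['cy']],[0,0,1.]]);R=cv2.Rodrigues(np.array(g['rvec'],float))[0]
    return K,np.array(g['D'],float),R,np.array(g['tvec'],float).ravel()
def rays(g,uv):
    K,D,R,t=cam(g);p=cv2.undistortPoints(np.array(uv,float).reshape(-1,1,2),K,D).reshape(-1,2)
    return -R.T@t,np.c_[p,np.ones(len(p))]@R
def plane(g,uv,z):
    o,d=rays(g,uv);return o+d*((z-o[2])/d[:,2])[:,None]
def cloud(g,uv):
    uv=np.array(uv).astype(int);o,d=rays(g,uv);r=g['range_z'][uv[:,1],uv[:,0]];return (o+d*r[:,None])[r>0]
def tri(g1,p1,g2,p2):
    a,d=rays(g1,[p1]);b,e=rays(g2,[p2]);d=d[0]/np.linalg.norm(d);e=e[0]/np.linalg.norm(e)
    s=np.linalg.lstsq(np.c_[d,-e],b-a,rcond=None)[0];P,Q=a+s[0]*d,b+s[1]*e
    return (P+Q)/2,np.linalg.norm(P-Q)
def proj(g,P):
    K,D,R,t=cam(g);return cv2.projectPoints(np.array(P,float).reshape(-1,1,3),cv2.Rodrigues(R)[0],t,K,D)[0].reshape(-1,2)
def yellow(g):
    h=cv2.cvtColor(g['color'],cv2.COLOR_RGB2HSV);m=cv2.inRange(h,(15,110,90),(35,255,255))
    m=cv2.morphologyEx(m,cv2.MORPH_CLOSE,np.ones((7,7)))
    return cv2.connectedComponentsWithStats(m)
def ax(P):
    (c,wh,a)=cv2.minAreaRect(np.float32(P[:,:2]*1000));b=a if wh[0]>wh[1] else a+90
    return np.round(c,1),round(max(wh),1),round(min(wh),1),round((b+90)%180-90,1)
E
python3 - <<'E'
from h import *;import pickle
G={n:pickle.load(open(n+'0.pkl','rb')) for n in('top','side')}
for n,g in G.items():
    N,L,S,C=yellow(g)
    for i in range(1,N):
        if S[i,4]<40: continue
        v,u=np.nonzero(L==i);uv=np.c_[u,v];W=cloud(g,uv)
        if len(W)<20 or abs(np.median(W[:,1]))>.5: continue
        z=np.percentile(W[:,2],[5,50,95])*1000
        print(n,i,C[i].round(),S[i,4],'z',z.round(1),'plane .025',ax(plane(g,uv,.025)),'cloud',ax(W[W[:,2]>.015]) if (W[:,2]>.015).sum()>5 else '')
g=G['top'];c=g['color'].astype(int)
for nm,(x0,y0,x1,y1) in {'tray':(185,190,275,250)}.items():
    sub=c[y0:y1,x0:x1]
    dark=(sub.max(2)<60).astype(np.uint8)
    N,L,S,C=cv2.connectedComponentsWithStats(dark)
    for i in range(1,N):
        if 60<S[i,4]<1500:
            v,u=np.nonzero(L==i);uv=np.c_[u+x0,v+y0];W=cloud(g,uv)
            print('groove',C[i]+[x0,y0],S[i],ax(plane(g,uv,.008)),np.median(W[:,2]))
    light=(((sub.max(2)-sub.min(2))<25)&(sub.max(2)>100));v,u=np.nonzero(light);W=cloud(g,np.c_[u+x0,v+y0])
    print('tray z',np.percentile(W[:,2],[5,25,50,75,95]))
cv2.imwrite('pics/traytop.png',cv2.resize(g['color'][170:260,170:300,::-1],None,fx=6,fy=6,interpolation=cv2.INTER_NEAREST))
s=G['side']['color'];cv2.imwrite('pics/side1.png',cv2.resize(s[120:350,180:350,::-1],None,fx=2.6,fy=2.6))
E
```

```text
top 1 [276.  16.] 123 z [126.  157.9 177.3] plane .025 (array([1040.4, -220.5]), 106.5, 15.2, 7.4) cloud (array([ 960.4, -208.7]), 120.4, 12.7, 4.2)
top 29 [309. 160.] 143 z [ 0.4 30.6 34.7] plane .025 (array([ 628.5, -288.3]), 40.5, 22.6, -80.6) cloud (array([ 630.1, -287.6]), 34.4, 16.0, -80.4)
top 30 [ 32. 166.] 427 z [ 4.9 25.2 44.7] plane .025 (array([620.2, 390.3]), 138.6, 24.0, -72.8) cloud (array([622. , 388.3]), 121.9, 9.2, -70.4)
top 32 [354. 182.] 246 z [ 0.8 30.5 35.9] plane .025 (array([ 571.3, -391.9]), 64.7, 24.0, 73.5) cloud (array([ 573.6, -392.6]), 61.4, 16.7, 73.6)
top 33 [311. 201.] 198 z [ 3.4 31.9 36. ] plane .025 (array([ 525.9, -288.1]), 54.6, 20.5, 63.7) cloud (array([ 526.4, -288.5]), 54.5, 15.4, 62.8)
top 34 [ 82. 215.] 80 z [12.  14.7 17.2] plane .025 (array([498.8, 247.9]), 52.5, 11.5, 29.1) cloud (array([501.4, 251.5]), 51.9, 8.6, 32.9)
top 35 [ 63. 226.] 76 z [ 1.2 15.  17.1] plane .025 (array([472.1, 289.9]), 54.0, 10.2, 37.1) cloud (array([473.5, 294.5]), 53.6, 6.8, 41.1)
top 36 [375. 229.] 340 z [20.  31.8 35.5] plane .025 (array([ 459. , -431.8]), 1
[... 1493 characters left out ...]
.3, 89.4) 0.0006332853970317798
groove [259.26119403 213.04477612] [ 71   8   8  30 134] (array([ 504.1, -168. ]), 69.8, 10.5, 6.4) 0.008438876147132901
groove [200.42268041 220.60309278] [ 12  10   8  42 194] (array([487.3, -30.3]), 98.8, 10.6, 6.5) 0.008618923844963156
groove [220.02547771 217.77707006] [ 32  10   8  36 157] (array([493.6, -76.3]), 83.8, 10.7, 6.4) 0.008732019648584832
groove [239.65740741 215.55555556] [ 52  14   7  24 108] (array([ 497.9, -122.1]), 55.9, 10.9, 7.4) 0.008605882038020929
groove [247.20538721 246.        ] [ 14  50  76  10 297] (array([ 420.6, -115.9]), 173.6, 20.5, -84.3) 0.0002283182793469951
tray z [0.00863864 0.0181715  0.0197785  0.02100853 0.02258069]
```

View pics/traytop.png

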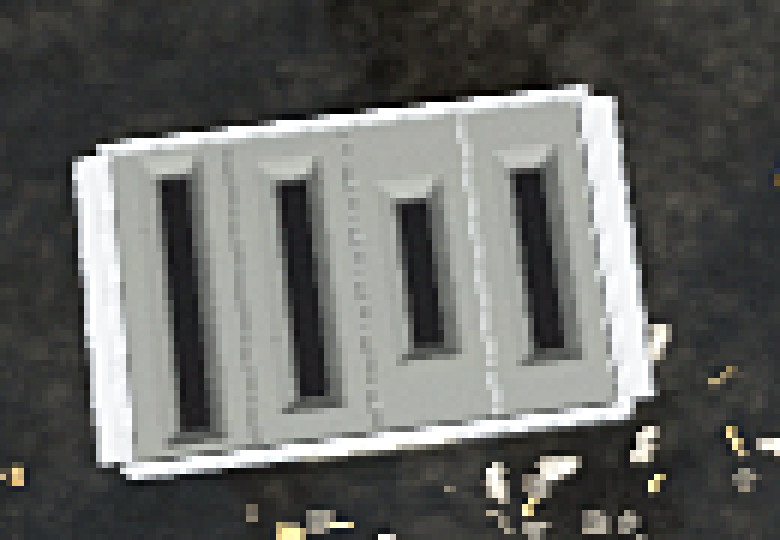

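The tray crop shows the grooves in order 96, 82, 54, 68 from left to right. The depth clouds match the given lengths and heights: barrel top about 34 mm, groove bottom about 8.6 mm. Next I'll check obstacles and refine the tray pose.

```bash
cat > go.py <<'E'
# usage: go.py x y z yangle_deg (mm) : prints what is left in tool axes (translation after the turn)
import sys,numpy as np
from cell import state
s=state();p=np.array(s['tcp_pos'])*1000;R=np.array(s['tcp_rot']);q=np.degrees(s['qpos'])
a=np.degrees(np.arctan2(R[1,1],R[0,1]))
print('t %.2f'%s['t'],'pos',p.round(1),'yang %.1f'%a,'q6 %.0f'%q[5],'gap %.1f'%(s['finger_gap']*1e3),'grip %.1f'%s['grip_force'],'F',np.round(s['force'],1))
if len(sys.argv)>4:
    x,y,z,b=map(float,sys.argv[1:5]);t=(a-b+180)%360-180;d=np.array([x,y])-p[:2];c=np.radians(b)
    ya=np.array([np.cos(c),np.sin(c)]);xa=np.array([-ya[1],ya[0]])  # z down: x = y cross z
    if np.dot(R[:2,0],[-R[1,1],R[0,1]])<0: xa=-xa
    print('turn z %.1f deg; then cm x %.2f y %.2f z %.2f'%(t,d@xa/10,d@ya/10,(p[2]-z)/10))
E
python3 go.py 427.5 106.5 80 3
python3 - <<'E'
from h import *;import pickle
for n in('top','side'):
    g=pickle.load(open(n+'0.pkl','rb'));v,u=np.mgrid[0:384,0:512];W=cloud(g,np.c_[u.ravel(),v.ravel()])
    for y in np.arange(-.5,.7,.1):
        m=(W[:,1]>y)&(W[:,1]<y+.1)&(W[:,2]>.05)&(W[:,0]>.1)
        if m.sum()>5: print(n,'y %.1f'%y,'min x of z>50:',W[m,0].min().round(3),'z',np.percentile(W[m,2],[5,95]).round(2))
    # tray: rim/bed top by height
    m=(W[:,2]>.014)&(W[:,2]<.026)&(abs(W[:,0]-.495)<.075)&(abs(W[:,1]+.099)<.115)
    print(n,'tray',m.sum(),ax(W[m]))
g=pickle.load(open('side0.pkl','rb'));
for i,(x,y) in enumerate([(487.3,-30.3),(493.6,-76.3),(497.9,-122.1),(504.1,-168)]):
    print(proj(g,[[x/1000,y/1000,.02]]))
E
```

```text
t 0.10 pos [199.3 644.7 218. ] yang 72.8 q6 -2 gap 93.2 grip 0.0 F [ 0.5  0.2 -0.2]
turn z 69.8 deg; then cm x -54.94 y 19.97 z 13.80
top y -0.5 min x of z>50: 0.89 z [0.06 0.21]
top y -0.4 min x of z>50: 0.969 z [0.05 0.14]
top y -0.3 min x of z>50: 0.767 z [0.05 0.18]
top y -0.2 min x of z>50: 0.667 z [0.05 0.21]
top y -0.1 min x of z>50: 0.653 z [0.05 0.18]
top y -0.0 min x of z>50: 0.601 z [0.05 0.51]
top y 0.1 min x of z>50: 0.547 z [0.06 0.47]
top y 0.2 min x of z>50: 0.546 z [0.05 0.37]
top y 0.3 min x of z>50: 0.617 z [0.05 0.06]
top y 0.4 min x of z>50: 0.603 z [0.05 0.06]
top tray 4131 (array([495.5, -99.3]), 210.6, 131.3, -83.4)
side y -0.5 min x of z>50: 0.969 z [0.29 0.35]
side y -0.4 min x of z>50: 0.973 z [0.31 0.38]
side y -0.3 min x of z>50: 1.0 z [0.34 0.4 ]
side y -0.2 min x of z>50: 0.97 z [0.36 0.41]
side y -0.1 min x of z>50: 0.101 z [0.11 0.44]
side y -0.0 min x of z>50: 0.101 z [0.07 0.49]
side y 0.1 min x of z>50: 0.544 z [0.07 0.47]
side y 0.2 min x of z>50: 0.524 z [0.07 0.46]
side tray 3866 (array([496.7, -99.3]), 216.9, 130.1, -83.4)
[[271.71531295 252.0452156 ]]
[[272.16444499 235.93312252]]
[[273.53899748 221.26188711]]
[[273.92399529 207.56732618]]
```

>>> {"method": "drive_tool", "body": {"moves": [[0,0,0,0,0,7,4.5],[0,0,0,0,0,7,4.5],[0,0,0,0,0,7,4.5],[0,0,0,0,0,7,4.5],[0,0,0,0,0,7,4.5],[0,0,0,0,0,7,4.5],[0,0,0,0,0,7,4.5],[0,0,0,0,0,7,4.5],[0,0,0,0,0,7,4.5],[0,0,0,0,0,6.8,4.5]], "force": 25}}

```text
t: 0.93
tcp_pos: [0.1993, 0.6448, 0.2182]
tcp_rot: [[-0.047, 0.999, -0.0], [0.999, 0.047, -0.001], [-0.001, -0.0, -1.0]]
force: [0.6, 0.3, -0.6]
finger_gap: 0.0451
grip_force: 0.0
```

>>> {"method": "drive_tool", "body": {"moves": [[-3,1.1,0,0,0,0,4.5],[-3,1.1,0,0,0,0,4.5],[-3,1.1,0,0,0,0,4.5],[-3,1.1,0,0,0,0,4.5],[-3,1.1,0,0,0,0,4.5],[-3,1.1,0,0,0,0,4.5],[-3,1.1,0,0,0,0,4.5],[-3,1.1,0,0,0,0,4.5],[-3,1.1,0,0,0,0,4.5],[-3,1.1,0,0,0,0,4.5]]}}

```text
t: 1.77
tcp_pos: [0.3252, 0.3496, 0.2184]
tcp_rot: [[-0.053, 0.999, -0.0], [0.999, 0.053, -0.0], [-0.0, -0.0, -1.0]]
force: [0.4, 0.8, 0.9]
finger_gap: 0.0448
grip_force: 0.0
```

```bash
python3 go.py 427.5 106.5 80 3
```

```text
t 1.77 pos [325.2 349.6 218.4] yang 3.0 q6 41 gap 44.8 grip 0.0 F [0.4 0.8 0.9]
turn z 0.0 deg; then cm x -24.81 y 8.95 z 13.84
```

>>> {"method": "drive_tool", "body": {"moves": [[-3.1,1.12,0,0,0,0,4],[-3.1,1.12,1,0,0,0,4],[-3.1,1.12,2,0,0,0,4],[-3.1,1.12,2,0,0,0,4],[-3.1,1.12,2,0,0,0,4],[-3.1,1.12,2,0,0,0,4],[-3.1,1.12,2,0,0,0,4],[-3.1,1.11,2,0,0,0,4],[0,0,0.8,0,0,0,4],[0,0,0,0,0,0,4],[0,0,0,0,0,0,4]]}}

```text
t: 2.68
tcp_pos: [0.4272, 0.1084, 0.0806]
tcp_rot: [[-0.052, 0.999, -0.001], [0.999, 0.052, 0.0], [0.0, -0.001, -1.0]]
force: [-0.7, 0.2, 1.0]
finger_gap: 0.04
grip_force: 0.0
```

```bash
python3 go.py 427.5 106.5 16 3;python3 - <<'E'
from cell import *
from h import *
for n in('top','side'):
    g=get_image(n)
    N,L,S,C=yellow(g)
    a=proj(g,[[.4275,.1065,.025]])[0]
    i=[i for i in range(1,N) if np.hypot(*(C[i]-a))<30 and S[i,4]>60]
    for k in i:
        v,u=np.nonzero(L==k);W=cloud(g,np.c_[u,v]);print(n,ax(W[W[:,2]>.015]))
    x,y=a.astype(int);im=g['color'][max(0,y-60):y+60,max(0,x-80):x+80,::-1]
    cv2.imwrite(f'pics/a_{n}.png',im)
a,b=cv2.imread('pics/a_top.png'),cv2.imread('pics/a_side.png');h=min(len(a),len(b))
cv2.imwrite('pics/a.png',cv2.resize(np.hstack([a[:h],b[:h]]),None,fx=2.4,fy=2.4,interpolation=cv2.INTER_CUBIC))
E
```

```text
t 2.68 pos [427.2 108.4  80.6] yang 3.0 q6 8 gap 40.0 grip 0.0 F [-0.7  0.2  1. ]
turn z -0.0 deg; then cm x -0.19 y 0.02 z 6.46
top (array([423.9,  92. ]), 89.8, 62.0, 51.6)
side (array([428.4, 106.7]), 84.7, 17.0, -87.0)
```

View pics/a.png

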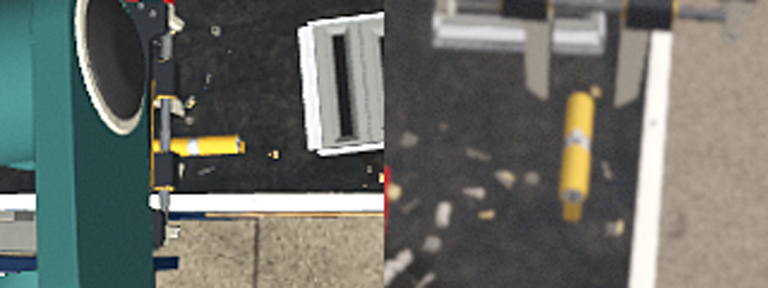

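The fingers straddle the cylinder: the side crop has the tips at (537,95) and (628,100) with the brass between them. I'll descend and grip.

>>> {"method": "drive_tool", "body": {"moves": [[-0.15,0,1.5,0,0,0,4],[0,0,1.5,0,0,0,4],[0,0,1.5,0,0,0,4],[0,0,1.4,0,0,0,4],[0,0,0.5,0,0,0,4],[0,0,0,0,0,0,4],[0,0,0,0,0,0,1],[0,0,0,0,0,0,1],[0,0,0,0,0,0,1],[0,0,0,0,0,0,1],[0,0,0,0,0,0,1],[0,0,0,0,0,0,1]]}}

```text
t: 3.78
tcp_pos: [0.4279, 0.1068, 0.0172]
tcp_rot: [[-0.053, 0.999, 0.001], [0.999, 0.053, 0.0], [0.0, 0.001, -1.0]]
force: [0.2, 1.5, 5.3]
finger_gap: 0.0156
grip_force: 25.0
```

```bash
python3 go.py 493.4 -76.2 80 -83.4
```

```text
t 3.78 pos [427.9 106.8  17.2] yang 3.0 q6 8 gap 15.6 grip 25.0 F [0.2 1.5 5.3]
turn z 86.4 deg; then cm x 4.40 y 18.93 z -6.28
```

Gap is 15.6 mm on a 17 mm barrel, so the pads hold above the widest line. I'll regrip about 4 mm lower.

>>> {"method": "drive_tool", "body": {"moves": [[0,0,0,0,0,0,3],[0,0,0,0,0,0,3],[0,0,0.2,0,0,0,3],[0,0,0.2,0,0,0,3],[0,0,0,0,0,0,3],[0,0,0,0,0,0,1],[0,0,0,0,0,0,1],[0,0,0,0,0,0,1],[0,0,0,0,0,0,1],[0,0,0,0,0,0,1]]}}

```text
t: 4.62
tcp_pos: [0.4276, 0.1067, 0.0127]
tcp_rot: [[-0.053, 0.999, 0.0], [0.999, 0.053, -0.0], [-0.0, 0.0, -1.0]]
force: [0.3, -0.1, -0.4]
finger_gap: 0.0156
grip_force: 25.0
```

```bash
python3 go.py 493.4 -76.2 80 -83.4
```

```text
t 4.62 pos [427.6 106.7  12.7] yang 3.0 q6 8 gap 15.6 grip 25.0 F [ 0.3 -0.1 -0.4]
turn z 86.4 deg; then cm x 4.44 y 18.92 z -6.73
```

>>> {"method": "drive_tool", "body": {"moves": [[0,0,-1,0,0,0,1],[0,0,-1.5,0,0,0,1],[0,0,-1.5,0,0,7,1],[0,0,-1.5,0,0,7,1],[0,0,-1.5,0,0,7,1],[0,0,0,0,0,7,1],[0,0,0,0,0,7,1],[0,0,0,0,0,7,1],[0,0,0,0,0,7,1],[0,0,0,0,0,7,1],[0,0,0,0,0,7,1],[0,0,0,0,0,7,1]]}}

```text
t: 5.62
tcp_pos: [0.4275, 0.1067, 0.0833]
tcp_rot: [[0.923, 0.385, 0.0], [0.385, -0.923, 0.0], [0.0, 0.0, -1.0]]
force: [-0.2, -0.1, -1.9]
finger_gap: 0.0158
grip_force: 25.0
```

>>> {"method": "drive_tool", "body": {"moves": [[0,0,0,0,0,7,1],[0,0,0,0,0,7,1],[0,0,0,0,0,2.4,1],[0.6,2.7,0,0,0,0,1],[0.6,2.7,0,0,0,0,1],[0.6,2.7,0,0,0,0,1],[0.6,2.7,0,0,0,0,1],[0.7,2.7,0,0,0,0,1],[0.7,2.7,0,0,0,0,1],[0.6,2.7,0,0,0,0,1],[0,0,0,0,0,0,1],[0,0,0,0,0,0,1]]}}

```text
t: 6.62
tcp_pos: [0.4931, -0.0769, 0.0831]
tcp_rot: [[0.994, 0.113, -0.0], [0.113, -0.994, 0.0], [-0.0, -0.0, -1.0]]
force: [0.6, -0.1, -1.2]
finger_gap: 0.0154
grip_force: 25.0
```

```bash
cat > look.py <<'E'
# look.py name x y : crops of both views round a point, and yellow cloud of the piece nearest to it
import sys;from cell import *;from h import *
nm,x,y,z=sys.argv[1],*[float(a)/1000 for a in sys.argv[2:5]];o=[]
for n in('top','side'):
    g=get_image(n);N,L,S,C=yellow(g);a=proj(g,[[x,y,z]])[0]
    for k in range(1,N):
        if np.hypot(*(C[k]-a))<22 and S[k,4]>40:
            v,u=np.nonzero(L==k);W=cloud(g,np.c_[u,v]);W=W[abs(W[:,2]-np.median(W[:,2]))<.02]
            print(n,S[k,4],ax(W),'z',(np.percentile(W[:,2],[5,50,95])*1e3).round(1))
    c,r=a.astype(int);r=min(max(r,60),324);c=min(max(c,80),432);o.append(g['color'][r-60:r+60,c-80:c+80,::-1])
cv2.imwrite(f'pics/{nm}.png',cv2.resize(np.hstack(o),None,fx=2.4,fy=2.4,interpolation=cv2.INTER_CUBIC))
E
python3 go.py 493.4 -76.2 21 -83.4; python3 look.py b 493.4 -76.2 100
```

```text
t 6.62 pos [493.1 -76.9  83.1] yang -83.5 q6 72 gap 15.4 grip 25.0 F [ 0.6 -0.1 -1.2]
turn z -0.1 deg; then cm x 0.04 y -0.07 z 6.21
side 219 (array([517.4, -68.7]), 28.0, 14.1, 6.9) z [ 77.   94.8 103.5]
side 253 (array([474.4, -73.4]), 43.3, 13.4, 12.4) z [ 74.6  93.5 103.5]
```

View pics/b.png

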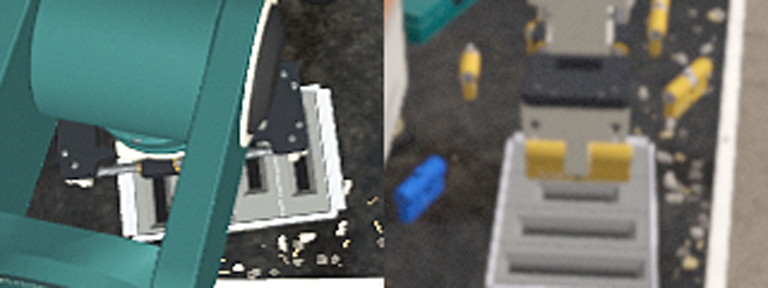

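The crop (right half) shows the 82 held level from (525,160) to (632,160), its centre within about 1 mm of the tool. I'll lower it.

>>> {"method": "drive_tool", "body": {"moves": [[0.05,-0.07,1.5,0,0,0,1],[0,0,1.5,0,0,0,1],[0,0,1.2,0,0,0,1],[0,0,0.6,0,0,0,1],[0,0,0.4,0,0,0,1],[0,0,0.3,0,0,0,1],[0,0,0.3,0,0,0,1],[0,0,0.2,0,0,0,1],[0,0,0,0,0,0,1],[0,0,0,0,0,0,1]]}}

```text
t: 7.55
tcp_pos: [0.4936, -0.0753, 0.0229]
tcp_rot: [[0.993, 0.115, 0.0], [0.115, -0.993, -0.0], [0.0, 0.0, -1.0]]
force: [0.0, -0.4, -1.4]
finger_gap: 0.0156
grip_force: 25.0
```

```bash
python3 go.py 493.4 -76.2 21 -83.4
```

```text
t 7.55 pos [493.6 -75.3  22.9] yang -83.4 q6 72 gap 15.6 grip 25.0 F [ 0.  -0.4 -1.4]
turn z 0.0 deg; then cm x -0.03 y 0.09 z 0.19
```

>>> {"method": "drive_tool", "body": {"moves": [[0,0.05,0.1,0,0,0,1],[0,0,0,0,0,0,1],[0,0,0,0,0,0,2.7],[0,0,0,0,0,0,2.7],[0,0,0,0,0,0,2.7],[0,0,-0.5,0,0,0,2.7],[0,0,-1.5,0,0,0,2.7],[0,0,-2,0,0,0,2.7],[0,0,-2,0,0,0,4],[0,0,-2,0,0,-7,4],[0,0,0,0,0,-7,4],[0,0,0,0,0,-7,4]]}}

```text
t: 8.55
tcp_pos: [0.4942, -0.0759, 0.1036]
tcp_rot: [[0.883, 0.469, 0.003], [0.469, -0.883, -0.001], [0.002, 0.002, -1.0]]
force: [0.9, -0.5, -0.8]
finger_gap: 0.0396
grip_force: 0.0
```

>>> {"method": "drive_tool", "body": {"moves": [[0,0,0,0,0,-7,4],[0,0,0,0,0,-7,4],[0,0,0,0,0,-7,4],[0,0,0,0,0,-7,4],[0,0,0,0,0,-7,4],[0,0,0,0,0,-3,4],[0,0,0,0,0,0,4]]}}

```text
t: 9.13
tcp_pos: [0.4936, -0.0757, 0.1021]
tcp_rot: [[0.41, 0.912, 0.0], [0.912, -0.41, -0.0], [0.0, 0.0, -1.0]]
force: [0.2, 0.2, -0.4]
finger_gap: 0.0399
grip_force: 0.0
```

```bash
python3 go.py 419.3 -302 60 -24.3; python3 look.py c 493.4 -76.2 33
```

```text
t 9.13 pos [493.6 -75.7 102.1] yang -24.2 q6 13 gap 39.9 grip 0.0 F [ 0.2  0.2 -0.4]
turn z 0.1 deg; then cm x -23.68 y 2.54 z 4.21
side 510 (array([492.6, -75.4]), 79.7, 19.6, 6.6) z [16.1 33.4 41.5]
```

View pics/c.png

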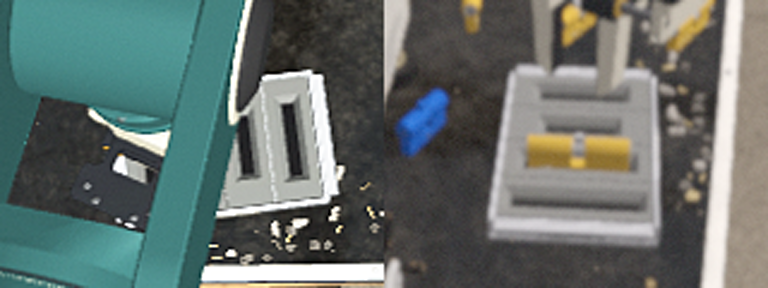

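The right half shows the 82 in its groove at (578,150). The cloud top is 41.5 mm, as expected for seated (8 + 33.5). Next is the 68.

>>> {"method": "drive_tool", "body": {"moves": [[-2.6,0.25,0,0,0,0,4],[-2.6,0.25,0,0,0,0,4],[-2.6,0.25,0,0,0,0,4],[-2.6,0.3,0,0,0,0,4],[-2.7,0.3,0,0,0,0,4],[-2.7,0.3,0,0,0,0,4],[-2.7,0.3,0.7,0,0,0,4],[-2.7,0.3,1.5,0,0,0,4],[-2.5,0.3,2,0,0,0,4],[0,0,0,0,0,0,4],[0,0,0,0,0,0,4]]}}

```text
t: 10.15
tcp_pos: [0.4181, -0.3026, 0.0588]
tcp_rot: [[0.416, 0.909, -0.002], [0.909, -0.416, 0.001], [0.001, -0.002, -1.0]]
force: [0.3, -0.4, -0.4]
finger_gap: 0.0401
grip_force: 0.0
```

```bash
python3 go.py 419.3 -302 13 -24.3; python3 look.py d 419 -302 25
```

```text
t 10.15 pos [ 418.1 -302.6   58.8] yang -24.6 q6 -14 gap 40.1 grip 0.0 F [ 0.3 -0.4 -0.4]
turn z -0.3 deg; then cm x 0.10 y 0.09 z 4.58
top 48 (array([ 430.1, -277.6]), 16.7, 14.7, -30.8) z [27.2 32.2 35. ]
side 277 (array([ 418.8, -300.2]), 72.9, 13.7, 65.5) z [ 5.8 26.6 33.7]
```

View pics/d.png

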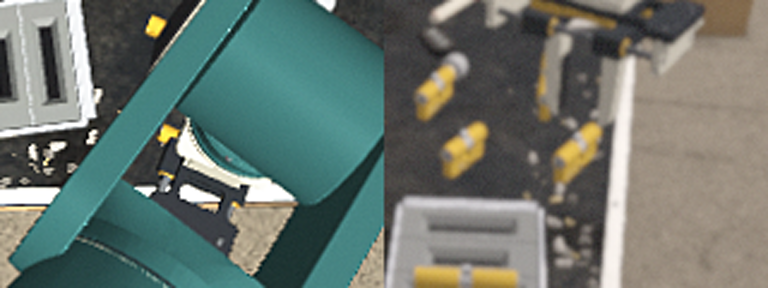

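The side view (right half) shows both fingers above the 68 at (580,150), one on each side. I'll grip, lift and turn.

>>> {"method": "drive_tool", "body": {"moves": [[0.1,0.1,1.5,0,0,-0.3,4],[0,0,1.5,0,0,0,4],[0,0,1,0,0,0,4],[0,0,0.6,0,0,0,4],[0,0,0,0,0,0,4],[0,0,0,0,0,0,1],[0,0,0,0,0,0,1],[0,0,0,0,0,0,1],[0,0,0,0,0,0,1],[0,0,0,0,0,0,1],[0,0,0,0,0,0,1]]}}

```text
t: 11.17
tcp_pos: [0.4205, -0.3018, 0.0142]
tcp_rot: [[0.408, 0.913, 0.001], [0.913, -0.408, -0.0], [-0.0, 0.001, -1.0]]
force: [-0.8, 0.6, 4.2]
finger_gap: 0.0151
grip_force: 25.0
```

>>> {"method": "drive_tool", "body": {"moves": [[0,0,-1,0,0,0,1],[0,0,-2,0,0,0,1],[0,0,-2,0,0,7,1],[0,0,-2,0,0,7,1],[0,0,-1,0,0,7,1],[0,0,0,0,0,7,1],[0,0,0,0,0,7,1],[0,0,0,0,0,7,1],[0,0,0,0,0,7,1],[0,0,0,0,0,7,1],[0,0,0,0,0,2.9,1],[0,0,0,0,0,0,1]]}}

```text
t: 12.17
tcp_pos: [0.4201, -0.3016, 0.0941]
tcp_rot: [[0.993, 0.12, -0.0], [0.12, -0.993, 0.0], [-0.0, -0.0, -1.0]]
force: [-0.2, 0.0, -1.7]
finger_gap: 0.0153
grip_force: 25.0
```

```bash
python3 go.py 503.9 -167.5 93 -83.4
```

```text
t 12.17 pos [ 420.1 -301.6   94.1] yang -83.1 q6 45 gap 15.3 grip 25.0 F [-0.2  0.  -1.7]
turn z 0.3 deg; then cm x 9.86 y -12.35 z 0.11
```

>>> {"method": "drive_tool", "body": {"moves": [[1.6,-2,0,0,0,0.3,1],[1.6,-2,0,0,0,0,1],[1.7,-2.1,0,0,0,0,1],[1.7,-2.1,0,0,0,0,1],[1.7,-2.1,0,0,0,0,1],[1.56,-2.05,0,0,0,0,1],[0,0,0,0,0,0,1],[0,0,0,0,0,0,1]]}}

```text
t: 12.83
tcp_pos: [0.5039, -0.1665, 0.0938]
tcp_rot: [[0.993, 0.121, -0.0], [0.121, -0.993, 0.0], [-0.0, -0.0, -1.0]]
force: [-0.7, -0.4, -2.5]
finger_gap: 0.0156
grip_force: 25.0
```

```bash
python3 go.py 503.9 -167.5 23 -83.4; python3 look.py e 503.9 -167.5 106
```

```text
t 12.83 pos [ 503.9 -166.5   93.8] yang -83.0 q6 62 gap 15.6 grip 25.0 F [-0.7 -0.4 -2.5]
turn z 0.4 deg; then cm x -0.01 y 0.10 z 7.08
top 112 (array([ 479.2, -170. ]), 22.5, 14.5, -0.6) z [105.2 111.9 114.6]
side 487 (array([ 502.8, -163.5]), 68.5, 15.1, 8.5) z [ 81.2  98.3 112.7]
```

>>> {"method": "drive_tool", "body": {"moves": [[0.1,0.1,1.5,0,0,0.4,1],[0,0,1.7,0,0,0,1],[0,0,1.5,0,0,0,1],[0,0,1,0,0,0,1],[0,0,0.5,0,0,0,1],[0,0,0.4,0,0,0,1],[0,0,0.3,0,0,0,1],[0,0,0.15,0,0,0,1],[0,0,0,0,0,0,1]]}}

```text
t: 13.68
tcp_pos: [0.5048, -0.1683, 0.0234]
tcp_rot: [[0.994, 0.11, 0.0], [0.11, -0.994, -0.0], [0.0, 0.0, -1.0]]
force: [-0.3, -0.3, -1.3]
finger_gap: 0.0153
grip_force: 25.0
```

```bash
python3 go.py 503.9 -167.5 23 -83.4
```

```text
t 13.68 pos [ 504.8 -168.3   23.4] yang -83.7 q6 62 gap 15.3 grip 25.0 F [-0.3 -0.3 -1.3]
turn z -0.3 deg; then cm x -0.08 y -0.10 z 0.04
```

>>> {"method": "drive_tool", "body": {"moves": [[0,0,0,0,0,0,2.7],[0,0,0,0,0,0,2.7],[0,0,0,0,0,0,2.7],[0,0,-0.5,0,0,0,2.7],[0,0,-1.5,0,0,0,2.7],[0,0,-2,0,0,0,2.7],[0,0,-2,0,0,-7,4],[0,0,-1.5,0,0,-7,4],[0,0,0,0,0,-7,4],[0,0,0,0,0,-7,4],[0,0,0,0,0,-7,4],[0,0,0,0,0,-7,4]]}}

```text
t: 14.68
tcp_pos: [0.5048, -0.1683, 0.0989]
tcp_rot: [[0.66, 0.751, 0.001], [0.751, -0.66, -0.0], [0.0, 0.001, -1.0]]
force: [-0.6, 0.3, 0.3]
finger_gap: 0.0402
grip_force: 0.0
```

>>> {"method": "drive_tool", "body": {"moves": [[0,0,0,0,0,-7,4],[0,0,0,0,0,-7,4],[0,0,0,0,0,-1.2,4],[0,0,0,0,0,0,4]]}}

```text
t: 15.02
tcp_pos: [0.5048, -0.1683, 0.0986]
tcp_rot: [[0.447, 0.894, 0.0], [0.894, -0.447, -0.0], [0.0, 0.0, -1.0]]
force: [-0.4, 1.1, 0.2]
finger_gap: 0.0399
grip_force: 0.0
```

```bash
python3 go.py 526.9 -287.7 60 -26.3; python3 look.py f 503.9 -167.5 33;python3 look.py f1 526.9 -287.7 25
```

```text
t 15.02 pos [ 504.8 -168.3   98.6] yang -26.6 q6 5 gap 39.9 grip 0.0 F [-0.4  1.1  0.2]
turn z -0.3 deg; then cm x -9.73 y 7.27 z 3.86
side 352 (array([ 502.7, -167.8]), 65.5, 21.0, 7.3) z [15.4 31.2 41.1]
top 159 (array([ 525.4, -291.8]), 47.4, 16.8, 64.4) z [26.2 31.8 37. ]
side 263 (array([ 529.8, -312.9]), 104.9, 37.2, -86.4) z [ 0.1 20.2 33.4]
```

The 68 is seated too, with its top at 41.1 mm. Next is the 54.

>>> {"method": "drive_tool", "body": {"moves": [[-2.4,1.8,0,0,0,-0.3,4],[-2.4,1.8,0,0,0,0,4],[-2.4,1.8,0.8,0,0,0,4],[-2.5,1.9,1.5,0,0,0,4],[0,0,1.5,0,0,0,4],[0,0,0,0,0,0,4],[0,0,0,0,0,0,4]]}}

```text
t: 15.8
tcp_pos: [0.5268, -0.2872, 0.0595]
tcp_rot: [[0.443, 0.897, -0.002], [0.897, -0.443, 0.001], [0.0, -0.002, -1.0]]
force: [0.5, 0.5, -0.3]
finger_gap: 0.0399
grip_force: 0.0
```

```bash
python3 go.py 526.9 -287.7 13 -26.3; python3 look.py g 526.9 -287.7 25
```

```text
t 15.80 pos [ 526.8 -287.2   59.5] yang -26.3 q6 -5 gap 39.9 grip 0.0 F [ 0.5  0.5 -0.3]
turn z 0.0 deg; then cm x -0.04 y 0.03 z 4.65
side 268 (array([ 530. , -312.8]), 104.4, 41.7, -86.5) z [-0.5 17.5 33.5]
```

View pics/g.png

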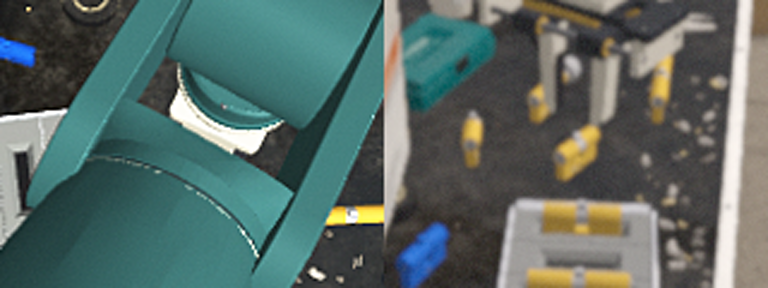

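The side view shows the two fingers at (552,110) and (602,110), straddling the 54 at (578,150). The 68 and 82 sit in the tray below.

>>> {"method": "drive_tool", "body": {"moves": [[0,0,1.5,0,0,0,4],[0,0,1.5,0,0,0,4],[0,0,1.1,0,0,0,4],[0,0,0.6,0,0,0,4],[0,0,0,0,0,0,4],[0,0,0,0,0,0,1],[0,0,0,0,0,0,1],[0,0,0,0,0,0,1],[0,0,0,0,0,0,1],[0,0,0,0,0,0,1],[0,0,0,0,0,0,1]]}}

```text
t: 16.82
tcp_pos: [0.5276, -0.2877, 0.0137]
tcp_rot: [[0.441, 0.897, 0.001], [0.897, -0.441, -0.0], [-0.0, 0.001, -1.0]]
force: [-0.3, -0.2, 3.7]
finger_gap: 0.0157
grip_force: 25.0
```

>>> {"method": "drive_tool", "body": {"moves": [[0,0,-1,0,0,0,1],[0,0,-2,0,0,0,1],[0,0,-2,0,0,7,1],[0,0,-2,0,0,7,1],[0,0,-2,0,0,7,1],[0,0,0,0,0,7,1],[0,0,0,0,0,7,1],[0,0,0,0,0,7,1],[0,0,0,0,0,7,1],[0,0,0,0,0,7,1],[0,0,0,0,0,1.1,1],[0,0,0,0,0,0,1]]}}

```text
t: 17.82
tcp_pos: [0.5272, -0.2875, 0.1035]
tcp_rot: [[0.993, 0.119, -0.0], [0.119, -0.993, -0.0], [-0.0, -0.0, -1.0]]
force: [-0.4, -0.1, -1.2]
finger_gap: 0.0157
grip_force: 25.0
```

```bash
python3 go.py 498.6 -121.8 103 -83.4
```

```text
t 17.82 pos [ 527.2 -287.5  103.5] yang -83.2 q6 52 gap 15.7 grip 25.0 F [-0.4 -0.1 -1.2]
turn z 0.2 deg; then cm x -0.94 y -16.79 z 0.05
```

>>> {"method": "drive_tool", "body": {"moves": [[-0.1,-2.4,0,0,0,0.2,1],[-0.1,-2.4,0,0,0,0,1],[-0.1,-2.4,0,0,0,0,1],[-0.1,-2.4,0,0,0,0,1],[-0.1,-2.4,0,0,0,0,1],[-0.2,-2.4,0,0,0,0,1],[-0.2,-2.4,0,0,0,0,1],[0,0,0,0,0,0,1],[0,0,0,0,0,0,1]]}}

```text
t: 18.57
tcp_pos: [0.4992, -0.1209, 0.1036]
tcp_rot: [[0.993, 0.119, 0.001], [0.119, -0.993, -0.0], [0.001, 0.0, -1.0]]
force: [0.6, -0.6, -1.2]
finger_gap: 0.0157
grip_force: 25.0
```

```bash
python3 go.py 498.6 -121.8 23 -83.4; python3 look.py i 498.6 -121.8 116
```

```text
t 18.57 pos [ 499.2 -120.9  103.6] yang -83.2 q6 67 gap 15.7 grip 25.0 F [ 0.6 -0.6 -1.2]
turn z 0.2 deg; then cm x -0.07 y 0.08 z 8.06
top 84 (array([ 476.8, -122.1]), 14.0, 12.5, 0.6) z [116.6 122.2 124.6]
side 854 (array([ 504.6, -180.9]), 63.1, 48.6, 3.8) z [19.8 35.3 42.4]
```

```bash
python3 - <<'E'
from cell import *;from h import *
for n in('top','side'):
    g=get_image(n);N,L,S,C=yellow(g);h=cv2.cvtColor(g['color'],cv2.COLOR_RGB2HSV);v,u=np.nonzero(cv2.inRange(h,(15,110,90),(35,255,255)));W=cloud(g,np.c_[u,v])
    W=W[(W[:,2]>.085)&(W[:,2]<.13)&(abs(W[:,0]-.499)<.045)&(abs(W[:,1]+.121)<.03)];print(n,len(W),ax(W),(W[:,0].min()*1e3).round(1),(W[:,0].max()*1e3).round(1))
E
```

```text
top 43 (array([ 477.3, -124.2]), 13.6, 12.4, -0.5) 470.5 484.1
side 304 (array([ 498.3, -117.9]), 54.1, 13.6, 3.5) 471.2 525.4
```

>>> {"method": "drive_tool", "body": {"moves": [[0,0.08,2,0,0,0.2,1],[0,0,2,0,0,0,1],[0,0,1.5,0,0,0,1],[0,0,1.2,0,0,0,1],[0,0,0.5,0,0,0,1],[0,0,0.4,0,0,0,1],[0,0,0.3,0,0,0,1],[0,0,0.15,0,0,0,1],[0,0,0,0,0,0,1],[0,0,0,0,0,0,1]]}}

```text
t: 19.6
tcp_pos: [0.4996, -0.1225, 0.0232]
tcp_rot: [[0.994, 0.11, 0.001], [0.11, -0.994, -0.0], [0.001, 0.0, -1.0]]
force: [-0.6, 0.6, -2.0]
finger_gap: 0.0161
grip_force: 25.0
```

```bash
python3 go.py 498.6 -121.8 23 -83.4
```

```text
t 19.60 pos [ 499.6 -122.5   23.2] yang -83.7 q6 67 gap 16.1 grip 25.0 F [-0.6  0.6 -2. ]
turn z -0.3 deg; then cm x -0.09 y -0.08 z 0.02
```

>>> {"method": "drive_tool", "body": {"moves": [[0,0,0,0,0,0,2.6],[0,0,0,0,0,0,2.6],[0,0,0,0,0,0,2.6],[0,0,-0.5,0,0,0,2.6],[0,0,-1.5,0,0,0,2.6],[0,0,-2,0,0,0,2.6],[0,0,-2,0,0,0,2.6],[0,0,-1.5,0,0,-7,4],[0,0,-1,0,0,-7,4],[0,0,0,0,0,-7,4],[0,0,0,0,0,-7,4],[0,0,0,0,0,-7,4]]}}

```text
t: 20.6
tcp_pos: [0.4994, -0.1225, 0.1084]
tcp_rot: [[0.747, 0.665, 0.001], [0.665, -0.747, -0.0], [0.0, 0.001, -1.0]]
force: [0.0, -0.0, 0.4]
finger_gap: 0.0397
grip_force: 0.0
```

>>> {"method": "drive_tool", "body": {"moves": [[0,0,0,0,0,-7,4],[0,0,0,0,0,-7,4],[0,0,0,0,0,-7,4],[0,0,0,0,0,-7,4],[0,0,0,0,0,-7,4],[0,0,0,0,0,-7,4],[0,0,0,0,0,-7,4],[0,0,0,0,0,-1,4],[0,0,0,0,0,0,4]]}}

```text
t: 21.35
tcp_pos: [0.4993, -0.1224, 0.108]
tcp_rot: [[-0.021, 1.0, 0.0], [1.0, 0.021, -0.0], [-0.0, 0.0, -1.0]]
force: [1.1, 0.5, 0.2]
finger_gap: 0.0398
grip_force: 0.0
```

```bash
python3 go.py 459.3 -432.3 60 1.4; python3 look.py j 498.6 -121.8 33;python3 look.py j1 459.3 -432 25
```

```text
t 21.35 pos [ 499.3 -122.4  108. ] yang 1.2 q6 -18 gap 39.8 grip 0.0 F [1.1 0.5 0.2]
turn z -0.2 deg; then cm x -30.88 y -4.76 z 4.80
side 1302 (array([ 497.2, -121.9]), 113.3, 79.8, -84.4) z [15.9 32.9 42. ]
top 340 (array([ 459. , -433.2]), 96.8, 17.3, -88.8) z [25.6 31.9 35.1]
side 190 (array([ 459.1, -417.4]), 74.8, 16.2, -87.0) z [15.6 30.7 35.8]
```

View pics/j.png

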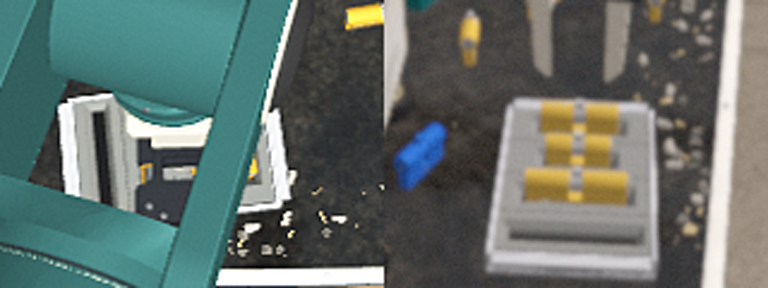

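Three doubles are seated, at (578,117), (578,150) and (576,185). The front groove is still free for the 96, so I'll fetch it.

>>> {"method": "drive_tool", "body": {"moves": [[-3,-0.45,0,0,0,-0.2,4],[-3,-0.45,0,0,0,0,4],[-3,-0.45,0,0,0,0,4],[-3,-0.45,0,0,0,0,4],[-3.1,-0.5,0,0,0,0,4],[-3.1,-0.5,0,0,0,0,4],[-3.1,-0.5,0,0,0,0,4],[-3.1,-0.5,0.8,0,0,0,4],[-3.2,-0.5,1.5,0,0,0,4],[-3.2,-0.5,2.5,0,0,0,4],[0,0,0,0,0,0,4],[0,0,0,0,0,0,4]]}}

```text
t: 22.55
tcp_pos: [0.4583, -0.4321, 0.0578]
tcp_rot: [[-0.023, 1.0, -0.002], [1.0, 0.023, 0.002], [0.002, -0.002, -1.0]]
force: [0.3, 0.6, 1.1]
finger_gap: 0.0399
grip_force: 0.0
```

```bash
python3 go.py 459.3 -432.3 13 1.4; python3 look.py k 459.3 -432.3 25
```

```text
t 22.55 pos [ 458.3 -432.1   57.8] yang 1.3 q6 -47 gap 39.9 grip 0.0 F [0.3 0.6 1.1]
turn z -0.1 deg; then cm x -0.02 y 0.10 z 4.48
side 203 (array([ 460. , -431.1]), 100.7, 16.8, -88.4) z [16.2 31.3 34.8]
```

View pics/k.png

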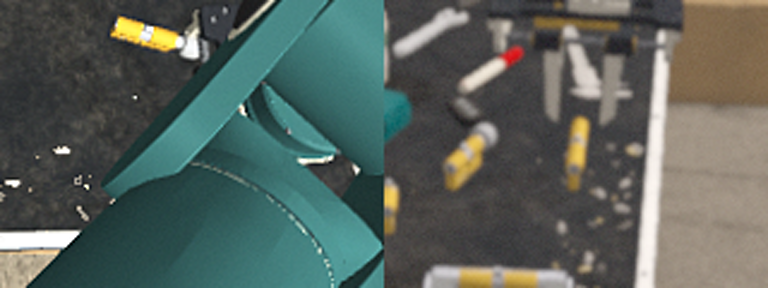

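The fingers, tips at (552,110) and (605,110), straddle the 96 at (578,150). Both look-alikes are clear.

>>> {"method": "drive_tool", "body": {"moves": [[0,0.1,1.5,0,0,0,4],[0,0,1.5,0,0,0,4],[0,0,1,0,0,0,4],[0,0,0.5,0,0,0,4],[0,0,0,0,0,0,4],[0,0,0,0,0,0,1],[0,0,0,0,0,0,1],[0,0,0,0,0,0,1],[0,0,0,0,0,0,1],[0,0,0,0,0,0,1],[0,0,0,0,0,0,1]], "force": 35}}

```text
t: 23.57
tcp_pos: [0.4605, -0.4318, 0.0152]
tcp_rot: [[-0.027, 1.0, 0.0], [1.0, 0.027, -0.001], [-0.001, 0.0, -1.0]]
force: [0.3, -0.8, 3.3]
finger_gap: 0.0154
grip_force: 35.0
```

>>> {"method": "drive_tool", "body": {"moves": [[0,0,-1,0,0,0,1],[0,0,-2,0,0,0,1],[0,0,-2,0,0,7,1],[0,0,-2,0,0,7,1],[0,0,-2,0,0,7,1],[0,0,0,0,0,7,1],[0,0,0,0,0,7,1],[0,0,0,0,0,7,1],[0,0,0,0,0,7,1],[0,0,0,0,0,7,1],[0,0,0,0,0,7,1],[0,0,0,0,0,7,1]]}}

```text
t: 24.57
tcp_pos: [0.4602, -0.4314, 0.105]
tcp_rot: [[0.932, 0.361, -0.0], [0.361, -0.932, 0.0], [-0.0, -0.0, -1.0]]
force: [-0.0, -0.8, -2.5]
finger_gap: 0.0152
grip_force: 35.0
```

>>> {"method": "drive_tool", "body": {"moves": [[0,0,0,0,0,7,1],[0,0,0,0,0,7,1],[0,0,0,0,0,0.7,1],[0,0,0,0,0,0,1]]}}

```text
t: 24.9
tcp_pos: [0.4603, -0.4315, 0.1049]
tcp_rot: [[0.993, 0.121, -0.0], [0.121, -0.993, 0.0], [-0.0, -0.0, -1.0]]
force: [0.0, 0.4, -2.9]
finger_gap: 0.0151
grip_force: 35.0
```

```bash
python3 go.py 488 -30.5 103 -83.4
```

```text
t 24.90 pos [ 460.3 -431.5  104.9] yang -83.0 q6 38 gap 15.1 grip 35.0 F [ 0.   0.4 -2.9]
turn z 0.4 deg; then cm x 7.36 y -39.51 z 0.19
```

>>> {"method": "drive_tool", "body": {"moves": [[0.5,-2.5,0,0,0,0.4,1],[0.5,-2.8,0,0,0,0,1],[0.5,-2.8,0,0,0,0,1],[0.5,-2.8,0,0,0,0,1],[0.5,-2.8,0,0,0,0,1],[0.5,-2.8,0,0,0,0,1],[0.5,-2.8,0,0,0,0,1],[0.5,-2.8,0,0,0,0,1],[0.5,-2.8,0,0,0,0,1],[0.5,-2.8,0,0,0,0,1],[0.5,-2.8,0,0,0,0,1],[0.5,-2.8,0,0,0,0,1]]}}

```text
t: 25.9
tcp_pos: [0.4823, -0.0926, 0.105]
tcp_rot: [[0.993, 0.116, 0.0], [0.116, -0.993, -0.0], [0.0, 0.0, -1.0]]
force: [0.6, 0.0, -2.5]
finger_gap: 0.0151
grip_force: 35.0
```

>>> {"method": "drive_tool", "body": {"moves": [[0.6,-2.8,0,0,0,0,1],[0.7,-2.9,0,0,0,0,1],[0,-0.5,0,0,0,0,1],[0,0,0,0,0,0,1],[0,0,0,0,0,0,1]]}}

```text
t: 26.32
tcp_pos: [0.4885, -0.031, 0.1048]
tcp_rot: [[0.993, 0.115, 0.0], [0.115, -0.993, -0.0], [0.0, 0.0, -1.0]]
force: [-0.2, 0.0, -2.9]
finger_gap: 0.0151
grip_force: 35.0
```

```bash
python3 go.py 488 -30.5 24 -83.4; python3 - <<'E'
from cell import *;from h import *
g=get_image('side');h=cv2.cvtColor(g['color'],cv2.COLOR_RGB2HSV);v,u=np.nonzero(cv2.inRange(h,(15,110,90),(35,255,255)));W=cloud(g,np.c_[u,v])
W=W[(W[:,2]>.085)&(W[:,2]<.13)&(abs(W[:,0]-.488)<.07)&(abs(W[:,1]+.03)<.03)];print(len(W),ax(W),W.min(0),W.max(0))
E
```

```text
t 26.32 pos [488.5 -31.  104.8] yang -83.4 q6 77 gap 15.1 grip 35.0 F [-0.2  0.  -2.9]
turn z 0.0 deg; then cm x -0.04 y -0.05 z 8.08
700 (array([487.2, -27.6]), 92.9, 14.3, 6.8) [ 0.44077976 -0.03723767  0.08822751] [ 0.5329972  -0.01646485  0.12560203]
```

>>> {"method": "drive_tool", "body": {"moves": [[0.05,-0.05,2,0,0,0,1],[0,0,2,0,0,0,1],[0,0,1.5,0,0,0,1],[0,0,1.2,0,0,0,1],[0,0,0.5,0,0,0,1],[0,0,0.4,0,0,0,1],[0,0,0.3,0,0,0,1],[0,0,0.15,0,0,0,1],[0,0,0,0,0,0,1],[0,0,0,0,0,0,1]]}}

```text
t: 27.2
tcp_pos: [0.4893, -0.0304, 0.0247]
tcp_rot: [[0.994, 0.112, 0.001], [0.112, -0.994, -0.0], [0.001, 0.0, -1.0]]
force: [-0.8, -0.4, -3.1]
finger_gap: 0.0153
grip_force: 35.0
```

```bash
python3 go.py 488 -30.5 23 -83.4
```

```text
t 27.20 pos [489.3 -30.4  24.7] yang -83.6 q6 77 gap 15.3 grip 35.0 F [-0.8 -0.4 -3.1]
turn z -0.2 deg; then cm x -0.13 y -0.00 z 0.17
```

>>> {"method": "drive_tool", "body": {"moves": [[0,0,0.1,0,0,0,1],[0,0,0,0,0,0,2.6],[0,0,0,0,0,0,2.6],[0,0,0,0,0,0,2.6],[0,0,-0.5,0,0,0,2.6],[0,0,-1.5,0,0,0,2.6],[0,0,-2,0,0,0,2.6],[0,0,-2,0,0,0,2.6],[0,0,-3,0,0,0,4],[0,0,-3,0,0,0,4],[-1,-2,0,0,0,0,4],[-1,-2.5,0,0,0,0,4]]}}

```text
t: 28.2
tcp_pos: [0.4648, 0.0117, 0.1456]
tcp_rot: [[0.994, 0.11, 0.003], [0.11, -0.994, -0.0], [0.003, 0.001, -1.0]]
force: [0.4, 0.3, -0.4]
finger_gap: 0.0396
grip_force: 0.0
```

>>> {"method": "drive_tool", "body": {"moves": [[-1,-3,0,0,0,0,4],[-1,-3,0,0,0,0,4],[-1,-3,0,0,0,0,4],[-1,-3,0,0,0,0,4],[0,-3,0,0,0,0,4],[0,-3,0,0,0,0,4],[0,-3,0,0,0,0,4],[0,-3,0,0,0,0,4],[0,0,0,0,0,0,4]]}}

```text
t: 28.95
tcp_pos: [0.3967, 0.2498, 0.1436]
tcp_rot: [[0.993, 0.115, 0.0], [0.115, -0.993, 0.001], [0.0, -0.001, -1.0]]
force: [0.1, -0.6, -0.5]
finger_gap: 0.0399
grip_force: 0.0
```

```bash
python3 go.py; python3 look.py z 496 -99 33; python3 - <<'E'
from cell import *;from h import *
for n in('top','side'):
    g=get_image(n);h=cv2.cvtColor(g['color'],cv2.COLOR_RGB2HSV);v,u=np.nonzero(cv2.inRange(h,(15,110,90),(35,255,255)));W=cloud(g,np.c_[u,v])
    for k,(x,y) in {96:(488,-30.5),82:(493.4,-76.2),54:(498.6,-121.8),68:(503.9,-167.5)}.items():
        m=(W[:,2]>.03)&(np.abs(W[:,0]*1e3-x)<55)&(np.abs(W[:,1]*1e3-y)<16)
        if m.sum()>10: print(n,k,ax(W[m]),'ztop front/back',[(np.percentile(W[m&(s*(W[:,0]*1e3-x)>12),2],95)*1e3).round(1) for s in(-1,1)])
E
```

```text
t 28.95 pos [396.7 249.8 143.6] yang -83.4 q6 112 gap 39.9 grip 0.0 F [ 0.1 -0.6 -0.5]
top 275 (array([491.8, -76.9]), 81.8, 15.3, 6.7) z [34.7 40.3 43.2]
top 188 (array([ 497.5, -123.5]), 54.2, 16.1, 6.4) z [35.1 40.4 44.8]
side 1682 (array([503.9, -97.7]), 161.1, 72.7, -85.4) z [15.4 32.2 41.8]
top 96 (array([487.8, -30. ]), 96.3, 15.3, 6.2) ztop front/back [np.float64(43.1), np.float64(43.3)]
top 82 (array([491.8, -76.8]), 82.2, 15.6, 6.7) ztop front/back [np.float64(43.5), np.float64(42.8)]
top 54 (array([ 497.9, -123.2]), 54.1, 15.8, 6.4) ztop front/back [np.float64(42.9), np.float64(43.3)]
top 68 (array([ 503.8, -168.2]), 68.2, 15.8, 6.0) ztop front/back [np.float64(43.8), np.float64(43.2)]
side 96 (array([498.1, -22.8]), 71.9, 14.0, 7.4) ztop front/back [np.float64(42.2), np.float64(41.7)]
side 82 (array([499.5, -71.7]), 65.4, 11.9, 6.6) ztop front/back [np.float64(42.2), np.float64(42.4)]
side 54 (array([ 499.1, -120.4]), 48.2, 15.2, 7.6) ztop front/back [np.float64(42.3), np.float64(42.2)]Traceback (most recent call last):
  File "<stdin>", line 6, in <module>
    return _quantile_unchecked(
        a, q, axis, out, overwrite_input, method, keepdims, weights)
    return _ureduce(a,
                    func=_quantile_ureduce_func,
    ...<5 lines>...
                    overwrite_input=overwrite_input,
                    method=method)
    r = func(a, **kwargs)
    result = _quantile(arr,
                       quantiles=q,
    ...<2 lines>...
                       out=out,
                       weights=wgt)
    slices_having_nans = np.isnan(arr[-1, ...])
                                  ~~~^^^^^^^^^
IndexError: index -1 is out of bounds for axis 0 with size 0
```

View pics/z.png

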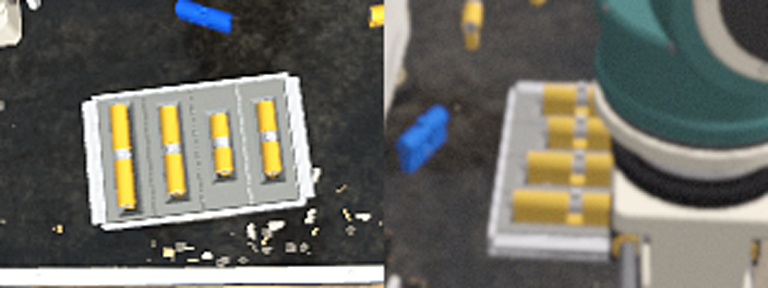

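All four sit level in the beds for their own lengths, at (123,155), (172,150), (221,145) and (269,140). Their tops are at about 42–43 mm and the cams are up.

```bash
python3 -c "
from cell import *
print(close_job())"
```

```text
the job is handed in; nothing more can be done
None
```

All four double cylinders are seated cam up in the beds for their own lengths, the half cylinder and the thumb-turn one were not moved, and the job was handed in at about 29 s of the 96 s allowed.

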